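# Stand the closed containers in their bench blocks

### The arm

A 6-joint arm with a two-finger parallel gripper is mounted at the origin on a cart in front of the work surface, level with it; the furniture and walls round the work are solid. World frame = base frame: x ahead of the robot, y to its left, z up, the work surface at z = 0. Lengths are in m, angles in rad, forces in N, time in s.
With the tool pointing down it reaches from about 0.35 to 0.975 m from the base axis. Payload 4.9 kg.
Tool frame: the origin (TCP) lies at the very end of the fingers, on their centre line; the grasp point (between the pads) lies 19 mm behind it; z points along the fingers, y is the line along which they close (so a half turn about z gives the same grasp; the last joint's range is limited). The gripper opens to 85 mm and grips with 20 to 120 N. Pads are 22 mm wide; open, the fingers measure 114 mm over their backs; the gripper's body (76 mm by 85 mm) begins 54 mm behind the grasp point. The pads swing forward as they close: fully open they stand 13 mm farther back than shut.
Start: joints at [1.202, 0.053, 1.613, -0, 1.476, -0.119], TCP at [0.154, 0.606, 0.202] pointing down, gripper open.
Joint ranges: [-3.01, 3.01], [-1.01, 2.22], [0.06, 2.58], [-1.02, 4.17], [0.09, 2.62], [-3.14, 3.14]. Speed limits (rad/s): [2.57, 2.57, 3.14, 3.14, 3.14, 3.14].

### API

Orientations are given as a rotation vector (axis times angle).
In Python, from station import ctrl gives the robot as it stands.
- The arm moves only by the shell command python3 -m crank 'ROWS' [OPENING] [FORCE]. ROWS is text: rows parted by semicolons, each of 4 numbers parted by spaces: the shift along the world's x, y, z in units of 0.5 m (1.0 is 0.5 m), then the turn about the world's z in units of 90 degrees (1.0 is 90 degrees). In form: x y z turn; .... A call has exactly 5 rows; each row shifts and turns the commanded pose from where the row before left it; what a row does not reach is not made up. A row lasts 1/12 s, in which the tool goes at most 41.7 mm and 7.16 degrees, less where a joint would pass 70% of its speed; a pose out of reach is approached as far as the arm can. A call with a number of a shift or a turn outside -1 to 1 is refused whole. A call with a gripper value outside its range is refused whole. OPENING is the opening in per cent of the stroke, from 0 (shut) to 100 (fully open), set as the call begins (- or left out, the last holds). The fingers move at their own pace and stop on an object; FORCE is the grip in N (left out, the last holds). Time passes only in rows, so rows that do not move let the fingers close, or fill a call up. It gives the time, the measured TCP pose, the force, the opening and the grip force at its end, in the units of the state.
- ctrl.get_obs(): the state, without advancing time (a new reading comes with each control period).
- ctrl.get_image(name): name is "scene" or "top"; returns (picture, depth): 420x560x3 uint8, red, green, blue; 420x560 float32, m along the optical axis (not along the pixel's ray), 0 where there is no reading.
- ctrl.get_calibration(name): a dict with "fx", "fy", "cx", "cy" (pixels), "extrinsics" (4x4, takes a point from world to camera coordinates). Camera axes: x right, y down, z forward; pixel columns grow to the right and rows downward; lengths in m; the calibration is good to about 2 mm. A picture is of the moment at which its call begins. get_calibration takes no time and is no camera call.
- ctrl.finish_job(): hands the job in; it is judged then, once.
The state is a dict: "t": time; "q": joint angles; "dq": joint speeds; "effort": joint torques, N m; "tool_pos": TCP position; "tool_rot": TCP orientation; "contact_force": force on the tool from outside, world axes, zero at the start; "wrist_torque": the same for the moment, N m; "opening": finger opening in m; "grip_force": force on a finger pad.
Only numpy, scipy, OpenCV 4.12 (cv2) and the standard library are available. Lean on these libraries where they do the work, as an engineer would, in place of code of your own. Each camera call takes 0.05 s, during which the arm holds its last target. There are 200 camera calls.

### The job

Put the three closed containers away so that they cannot be knocked over: stand the slim dropper bottle, the squat jar and the oblong tin each in the wooden block whose well has its own shape and size, upright and right down on the well's floor. Set them down rather than drop them, never let one tip over, and leave the two open cups and the clay block where they are.

Things in the scene. Friction and masses are not known exactly. Their poses are not given: they have to be found in the camera images.
- dropper_bottle_mid (a point): Slim round dropper bottle with ochre-yellow body and black nozzle, standing upright, loose: body 36 mm across up to 74 mm, then a narrow neck and nozzle (22 mm) to 101 mm. Point: on its axis, 50.5 mm above its foot; z runs up the bottle.
- squat_jar_mid (a point): Squat round white jar with a black screw lid (fixed on), standing upright, loose: 58 mm across up to 56 mm, lid 56 mm across, 76 mm high in all. Point: on its axis, 38 mm above its foot; z runs up the jar.
- oblong_tin_mid (a point): Oblong bare-metal tin with a small black round cap on top, standing upright, loose: 38 mm (its x) by 68 mm (its y), straight sides up to 64 mm, cap 25 mm across up to 79 mm. Point: on its middle line, 39.5 mm above its foot; x is the thin way, y the wide way, z up.
- block_small_well (a point): Pale wooden block, 72 x 72 mm, 25 mm high, fixed to the bench, with a small round well 48 mm across. The well's floor is 5 mm above the bench, 20 mm below the block's top; this point is the middle of that floor. z is up.
- block_large_well (a point): Pale wooden block, 92 x 92 mm, 25 mm high, fixed to the bench, with a large round well 70 mm across. The well's floor is 5 mm above the bench, 20 mm below the block's top; this point is the middle of that floor. z is up.
- block_oblong_well (a point): Pale wooden block, 72 mm (x) by 102 mm (y), 25 mm high, fixed to the bench, with an oblong well 50 mm (x) by 80 mm (y). The well's floor is 5 mm above the bench, 20 mm below the block's top; this point is the middle of that floor. x is the well's short way, y its long way, z is up.
- open_cup_a_mid (a point): Open grey-white mixing cup, with some ochre-yellow cured resin in it, loose: 65 mm across the rim, 62 mm high. Point: its centre, half-way up. Not to be moved.
- open_cup_b_mid (a point): Open grey-white mixing cup, with some reddish cured resin in it, loose: 65 mm across the rim, 62 mm high. Point: its centre, half-way up. Not to be moved.
- clay_block_mid (a point): Dark grey block of modelling clay, loose, 65 x 97 mm, 49 mm high. Point: its centre, half-way up. Not to be moved.
There are look-alikes about, which are no part of the job. Leave any turquoise look-alike of the part that bears squat_jar_mid alone.

How it is judged:
At the end, for the whole second after the job is handed in: Dropper bottle in the small round well, jar in the large round well, tin in the oblong well: each within 10 mm of the well's centre, foot within 5 mm of the well's floor, within 0.12 rad of upright, at rest; cups and clay block within 30 mm of where they stood (horizontal distance between dropper_bottle_mid and block_small_well below 0.01 m and z of dropper_bottle_mid in the frame of block_small_well below 0.0555 m and angle between each of dropper_bottle_mid, squat_jar_mid, oblong_tin_mid's own z axis and vertical below 0.12 rad and linear speed of each of dropper_bottle, squat_jar, oblong_tin below 0.02 m/s and horizontal distance between squat_jar_mid and block_large_well below 0.01 m and z of squat_jar_mid in the frame of block_large_well below 0.043 m and horizontal distance between oblong_tin_mid and block_oblong_well below 0.01 m and z of oblong_tin_mid in the frame of block_oblong_well below 0.0445 m and distance of each of open_cup_a_mid, open_cup_b_mid, clay_block_mid from where it was at the start of the episode below 0.03 m); the robot touches nothing.
It fails at once if a container is tipped over (angle between any of dropper_bottle_mid, squat_jar_mid, oblong_tin_mid's own z axis and vertical above 0.8 rad).
It fails at once if a container is dropped (falls freely faster than 0.8 m/s, some 33 mm) ((contact force between dropper_bottle and anything else below 0.05 N and linear speed of dropper_bottle above 0.8 m/s) or (contact force between squat_jar and anything else below 0.05 N and linear speed of squat_jar above 0.8 m/s) or (contact force between oblong_tin and anything else below 0.05 N and linear speed of oblong_tin above 0.8 m/s)).
It fails at once if an open cup or the clay block is pushed more than 30 mm away or tipped (distance of any of open_cup_a_mid, open_cup_b_mid, clay_block_mid from where it was at the start of the episode above 0.03 m or angle between any of open_cup_a_mid, open_cup_b_mid, clay_block_mid's own z axis and vertical above 0.5 rad).
It also fails if it takes over 90 s, if anything falls off the work surface, if the arm or the gripper's body presses on something with over 40 N, if the wrist force passes 120 N, or if a joint passes its speed limit or range.

## Working session

There is one attempt and no reset: what is moved stays moved. The work goes in short steps, Python scripts to look and compute and a shell command to move; the robot and the scene stay as the last step left them, time stands still between calls to the robot, and variables do not carry over. Pictures are saved under pics/ and viewed, at most 14 in all, crops included, and the job is handed in when it is done.

```bash
ls; mkdir -p pics; python3 - <<'E'
from station import ctrl
import cv2,numpy as np
for n in("top","scene"):
    im,d=ctrl.get_image(n); np.savez(f"{n}0.npz",im=im,d=d)
    cv2.imwrite(f"pics/{n}0.png",im[...,::-1])
    c=ctrl.get_calibration(n);print(n,c["fx"],c["cx"],c["cy"],np.round(c["extrinsics"],3).tolist())
o=ctrl.get_obs();print(o)
E
```

```text
pics
top 420.8252280694366 279.6821202116359 215.11713611774692 [[-0.011, -1.0, 0.01, 0.185], [-0.99, 0.009, -0.139, 0.453], [0.139, -0.011, -0.99, 1.018], [0.0, 0.0, 0.0, 1.0]]
scene 528.6672473774111 278.88625319043035 215.44960734824394 [[0.812, -0.584, -0.013, -0.28], [-0.387, -0.522, -0.76, 0.321], [0.437, 0.622, -0.65, 0.945], [0.0, 0.0, 0.0, 1.0]]
{'t': 0.1, 'q': array([ 1.20196876e+00,  5.33104202e-02,  1.61416306e+00,  1.40558170e-05,
        1.47599431e+00, -1.19008508e-01]), 'dq': array([ 0.00034809, -0.00193589, -0.00270684, -0.00228889,  0.00197644,
        0.00057187]), 'effort': array([ 1.57146414e-04, -3.94903386e+01, -3.71362674e+01, -1.70073631e-04,
        3.89346256e-03,  6.90460382e-06]), 'tool_pos': array([0.15429342, 0.60501596, 0.20037007]), 'tool_rot': array([-3.91339046e-01, -3.11665198e+00,  2.85252661e-03]), 'contact_force': array([-0.07741808,  0.04541998, -0.52575064]), 'wrist_torque': array([-0.03057609,  0.02595958,  0.00112007]), 'grip_force': 0.0, 'opening': 0.08539373570790673}
```

View pics/top0.png

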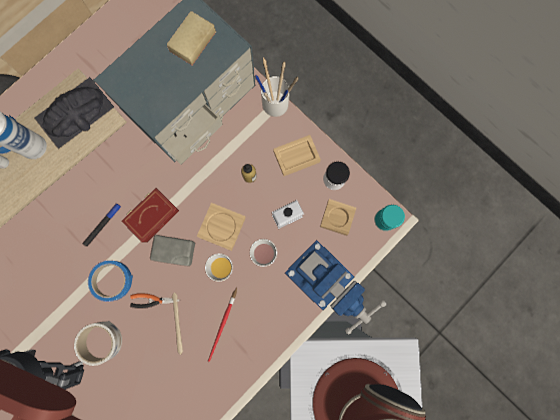

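View pics/scene0.png

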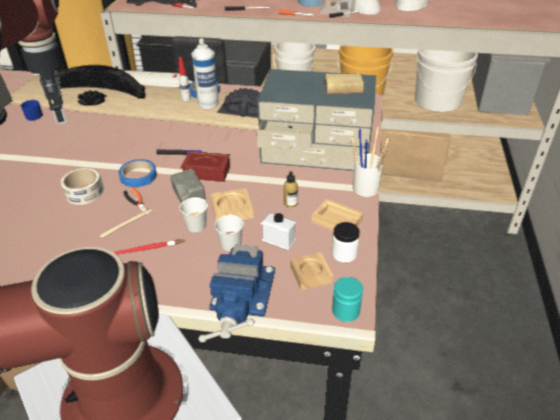

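The top view shows the bottle at about (249,172), the jar at (337,174) and the tin at (288,213). The small block is at (339,217), the large one at (221,226) and the oblong one at (296,155). The cups are at (218,267) and (263,252), the clay at (173,250), the turquoise look-alike at (390,216) and a vise at (320,275).

```bash
cat >h.py <<'E'
import numpy as np,cv2
from station import ctrl
def cloud(name,d):
    c=ctrl.get_calibration(name);E=np.array(c["extrinsics"])
    v,u=np.mgrid[:d.shape[0],:d.shape[1]]
    p=np.stack([(u-c["cx"])/c["fx"]*d,(v-c["cy"])/c["fy"]*d,d],-1)
    return (p-E[:3,3])@E[:3,:3]
def ray(name,uv,z):
    c=ctrl.get_calibration(name);E=np.array(c["extrinsics"]);R=E[:3,:3].T;o=-R@E[:3,3]
    uv=np.atleast_2d(uv).astype(float)
    r=np.c_[(uv[:,0]-c["cx"])/c["fx"],(uv[:,1]-c["cy"])/c["fy"],np.ones(len(uv))]@R.T
    return (o+r*((z-o[2])/r[:,2])[:,None])[:,:2]
E
python3 - <<'E'
from h import *
a=np.load("top0.npz");im,d=a["im"],a["d"];P=cloud("top",d)
print("bench z",np.median(P[300:330,240:280,2]))
def reg(name,u0,u1,v0,v1,z0,z1,zp):
    m=np.zeros(d.shape,np.uint8);s=np.s_[v0:v1,u0:u1]
    m[s]=((P[s][...,2]>z0)&(P[s][...,2]<z1)&(d[s]>0))
    n,l,st,ce=cv2.connectedComponentsWithStats(m)
    k=1+np.argmax(st[1:,4]);vv,uu=np.where(l==k)
    w=ray("top",np.c_[uu,vv],zp)
    r=cv2.minAreaRect((w*1000).astype(np.float32))
    c,rad=cv2.minEnclosingCircle((w*1000).astype(np.float32))
    q=P[vv,uu]
    print(name,len(uu),"z",np.round(np.median(q[:,2]),4),"rect",np.round(r[0],1),np.round(r[1],1),round(r[2],1),"circ",np.round(c,1),round(rad,1))
reg("small",315,362,195,240,.017,.033,.025)
reg("large",195,250,200,252,.017,.033,.025)
reg("obl",270,325,133,180,.017,.033,.025)
reg("jar lid",318,355,155,195,.069,.09,.076)
reg("teal",370,412,195,235,.069,.09,.076)
reg("tin body",268,310,195,232,.055,.070,.064)
reg("tin cap",268,310,195,232,.073,.09,.079)
reg("bottle sh",238,262,158,188,.065,.08,.074)
reg("nozzle",238,262,158,188,.09,.11,.101)
reg("cupA",200,236,252,284,.05,.07,.062)
reg("cupB",248,280,237,270,.05,.07,.062)
reg("clay",148,198,232,270,.04,.056,.049)
reg("vise",285,375,235,335,.03,.3,.07)
m=P[...,2][240:335,285:375];print("vise max",m.max())
cv2.imwrite("pics/crop.png",cv2.resize(im[120:300,140:420,::-1],None,fx=2.8,fy=2.8,interpolation=cv2.INTER_CUBIC))
E
```

```text
bench z 0.0015661202514580322
small 568 z 0.0257 rect [449.8  34.4] [72.7 73.4] 71.1 circ [450.1  35.2] 49.9
large 784 z 0.0257 rect [428.9 328.3] [93.1 92. ] 67.5 circ [429.  328.3] 63.9
obl 565 z 0.0253 rect [611.6 135.9] [ 74.  103.2] 21.2 circ [611.2 136.6] 62.6
jar lid 429 z 0.0765 rect [551.7  39.7] [55.8 57.1] 88.5 circ [551.3  40.1] 29.3
teal 439 z 0.0766 rect [443.7 -89. ] [55.2 56.6] 25.9 circ [444.2 -87.9] 29.3
tin body 387 z 0.0642 rect [455.6 162.3] [39.1 68.4] 25.9 circ [455.4 162.8] 38.5
tin cap 72 z 0.0796 rect [455.6 162.2] [21.4 19.2] 89.5 circ [455.6 162.2] 11.3
bottle sh 61 z 0.0692 rect [555.2 257.6] [31.5 24.8] 89.5 circ [558.8 257.6] 16.1
nozzle 24 z 0.099 rect [558.2 257.1] [13.7 10.1] 44.0 circ [558.7 257. ] 7.2
cupA 142 z 0.0615 rect [326.6 327.2] [64.1 62.9] 45.0 circ [326.9 327.6] 32.5
cupB 136 z 0.0611 rect [361.  221.4] [62.1 64.3] 89.9 circ [360.8 222.2] 32.4
clay 940 z 0.0489 rect [369.3 444.6] [95.8 62.9] 80.5 circ [370.  444.2] 53.9
vise 2445 z 0.0975 rect [277.1  49.4] [210.8  86.3] 44.5 circ [275.2  51.3] 105.5
vise max 1.0695764911313845
```

View pics/crop.png

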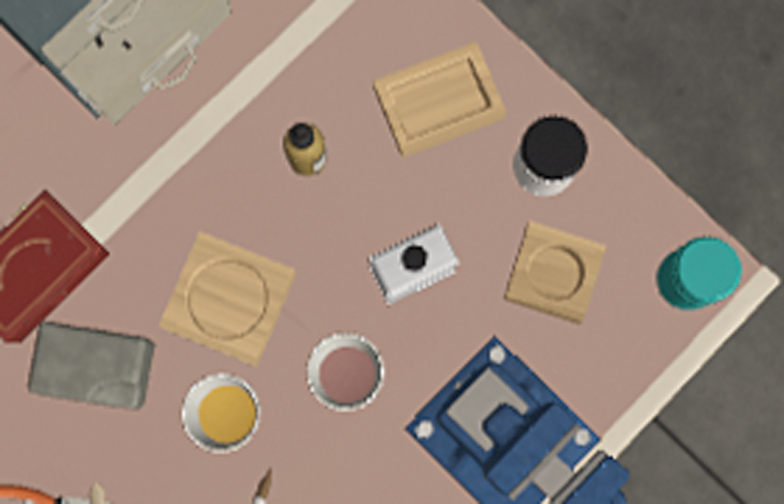

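The crop confirms the regions. The well centres are small (450,35), large (429,328) and oblong (611.5,136), in mm, with the oblong well's short axis at 21°. The jar is at (551.5,40), the tin at (455.5,162) with its short axis at 26°, and the bottle at (558.5,257). I'll take the jar first.

```bash
python3 -m crank '0.0397 -0.0565 0 0;0.0397 -0.0565 0 0;0.0397 -0.0565 0 0;0.0397 -0.0565 0 0;0.0397 -0.0565 0 0' 100 40
python3 -m crank '0.0397 -0.0565 0 0;0.0397 -0.0565 0 0;0.0397 -0.0565 0 0;0.0397 -0.0565 0 0;0.0397 -0.0565 0 0'
python3 -m crank '0.0397 -0.0565 0 0;0.0397 -0.0565 0 0;0.0397 -0.0565 0 0;0.0397 -0.0565 0 0;0.0397 -0.0565 0 0'
python3 -m crank '0.0397 -0.0565 0 0;0.0397 -0.0565 0 0;0.0397 -0.0565 0 0;0.0397 -0.0565 0 0;0.0397 -0.0565 0 0'
python3 -m crank '0 0 0 0;0 0 0 0;0 0 0 0;0 0 0 0;0 0 0 0'
```

```text
t: 0.52
tool_pos: [0.2541, 0.4627, 0.2008]
tool_rot: [-0.39, -3.117, 0.001]
contact_force: [-0.2, -0.1, 0.3]
opening: 0.0857
grip_force: 0.0
t: 0.93
tool_pos: [0.3534, 0.3214, 0.2011]
tool_rot: [-0.391, -3.117, 0.0]
contact_force: [0.7, -0.4, 0.7]
opening: 0.0853
grip_force: 0.0
t: 1.35
tool_pos: [0.4526, 0.1802, 0.2011]
tool_rot: [-0.391, -3.117, 0.0]
contact_force: [1.1, 1.9, -0.4]
opening: 0.0856
grip_force: 0.0
t: 1.77
tool_pos: [0.5519, 0.039, 0.2009]
tool_rot: [-0.392, -3.116, -0.0]
contact_force: [1.4, 0.7, 0.3]
opening: 0.0854
grip_force: 0.0
t: 2.18
tool_pos: [0.5509, 0.0417, 0.2014]
tool_rot: [-0.389, -3.117, -0.0]
contact_force: [-0.4, -0.1, -0.0]
opening: 0.0857
grip_force: 0.0
```

```bash
python3 -m crank '0 -0.002 -0.035 0;0 0 -0.035 0;0 0 -0.035 0;0 0 -0.035 0;0 0 -0.035 0'
python3 -m crank '0 0 -0.035 0;0 0 -0.035 0;0 0 -0.035 0;0 0 -0.035 0;0 0 -0.035 0'
python3 -m crank '0 0 0 0;0 0 0 0;0 0 0 0;0 0 0 0;0 0 0 0' 50 40
python3 -m crank '0 0 0 0;0 0 0 0;0 0 0 0;0 0 0 0;0 0 0 0'
```

```text
t: 2.6
tool_pos: [0.5511, 0.0407, 0.1135]
tool_rot: [0.389, 3.117, 0.0]
contact_force: [0.1, -0.1, -0.1]
opening: 0.0853
grip_force: 0.0
t: 3.02
tool_pos: [0.5512, 0.0407, 0.026]
tool_rot: [0.389, 3.117, 0.0]
contact_force: [-0.1, -0.0, -0.2]
opening: 0.0857
grip_force: 0.0
t: 3.43
tool_pos: [0.5524, 0.0397, 0.0279]
tool_rot: [0.391, 3.115, 0.0]
contact_force: [-0.3, -0.3, -0.6]
opening: 0.0545
grip_force: 42.2
t: 3.85
tool_pos: [0.5524, 0.0396, 0.0276]
tool_rot: [0.391, 3.115, 0.001]
contact_force: [-0.1, 1.1, 5.3]
opening: 0.0537
grip_force: 42.9
```

```bash
python3 -m crank '0 0 0.02 0;0 0 0.02 0;0 0 0.02 0;0 0 0.02 0;0 0 0.02 0' 50 60
python3 -m crank '0 0 0.02 0;0 0 0.02 0;0 0 0.02 0;0 0 0.02 0;0 0 0.02 0'
python3 - <<'E'
from h import *
im,d=ctrl.get_image("scene");cv2.imwrite("pics/s1.png",cv2.resize(im[100:300,200:440,::-1],None,fx=2.8,fy=2.8))
E
```

```text
t: 4.27
tool_pos: [0.5515, 0.0396, 0.0777]
tool_rot: [0.391, 3.117, -0.0]
contact_force: [0.3, 0.1, -1.9]
opening: 0.0534
grip_force: 63.1
t: 4.68
tool_pos: [0.5515, 0.0396, 0.1276]
tool_rot: [0.391, 3.117, -0.0]
contact_force: [0.1, -0.2, -0.6]
opening: 0.0536
grip_force: 63.1
```

View pics/s1.png

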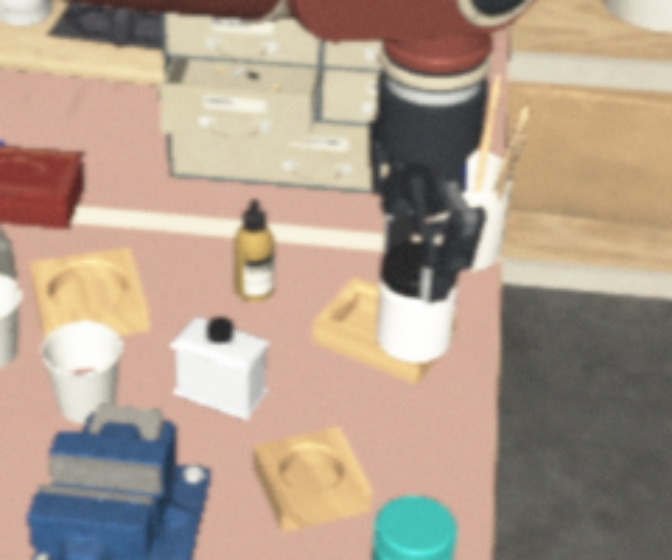

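The jar is lifted upright at about (415,320) in the crop, gripped near its lid. Next I'll carry it over the large well.

```bash
python3 -m crank '-0.0163 0.0385 0.012 0;-0.0163 0.0385 0.012 0;-0.0163 0.0385 0.012 0;-0.0163 0.0385 0.012 0;-0.0163 0.0385 0.012 0'
python3 -m crank '-0.0163 0.0385 0 0;-0.0163 0.0385 0 0;-0.0163 0.0385 0 0;-0.0163 0.0385 0 0;-0.0163 0.0385 0 0'
python3 -m crank '-0.0163 0.0385 0 0;-0.0163 0.0385 0 0;-0.0163 0.0385 0 0;-0.0163 0.0385 0 0;-0.0163 0.0385 0 0'
python3 -m crank '0 0 -0.02 0;0 0 -0.02 0;0 0 -0.02 0;0 0 -0.02 0;0 0 -0.02 0'
python3 -m crank '0 0 -0.02 0;0 0 -0.02 0;0 0 -0.02 0;0 0 0 0;0 0 0 0'
python3 - <<'E'
from h import *
im,d=ctrl.get_image("scene");P=cloud("scene",d)
hsv=cv2.cvtColor(im,cv2.COLOR_RGB2HSV)
# white jar body
m=(np.hypot(P[...,0]-.429,P[...,1]-.328)<.06)&(P[...,2]>.045)&(P[...,2]<.16)&(hsv[...,2]>110)&(hsv[...,1]<70)
q=P[m];print(m.sum(),q.min(0),q.max(0))
from scipy.optimize import least_squares
for lo,hi in((.05,.075),(.075,.1),(.05,.12)):
    s=q[(q[:,2]>lo)&(q[:,2]<hi)]
    if len(s)>20:
        r=least_squares(lambda c:np.hypot(s[:,0]-c[0],s[:,1]-c[1])-.029,[.429,.328],loss="soft_l1",f_scale=.001);print(lo,len(s),r.x)
cv2.imwrite("pics/s2.png",cv2.resize(im[120:280,140:380,::-1],None,fx=2.8,fy=2.8))
E
```

```text
t: 5.15
tool_pos: [0.5102, 0.1366, 0.1568]
tool_rot: [-0.392, -3.117, 0.0]
contact_force: [0.5, -0.2, -1.3]
opening: 0.0532
grip_force: 63.2
t: 5.57
tool_pos: [0.4694, 0.233, 0.1566]
tool_rot: [-0.391, -3.117, 0.0]
contact_force: [1.0, -0.0, -1.5]
opening: 0.0535
grip_force: 63.2
t: 5.98
tool_pos: [0.4286, 0.3292, 0.1565]
tool_rot: [-0.391, -3.117, 0.0]
contact_force: [-0.9, 0.5, -1.3]
opening: 0.0534
grip_force: 63.2
t: 6.4
tool_pos: [0.4291, 0.3273, 0.1048]
tool_rot: [-0.393, -3.116, 0.002]
contact_force: [-1.1, 0.4, -2.4]
opening: 0.0539
grip_force: 63.3
t: 6.82
tool_pos: [0.4288, 0.328, 0.0755]
tool_rot: [-0.391, -3.116, 0.002]
contact_force: [-0.4, 0.3, -0.8]
opening: 0.0536
grip_force: 63.3
538 [0.40084412 0.27698294 0.04581807] [0.45613493 0.38133981 0.15954653]
0.05 190 [0.43142719 0.32533491]
0.075 201 [0.43154273 0.32547998]
0.05 491 [0.43143224 0.32531553]
```

View pics/s2.png

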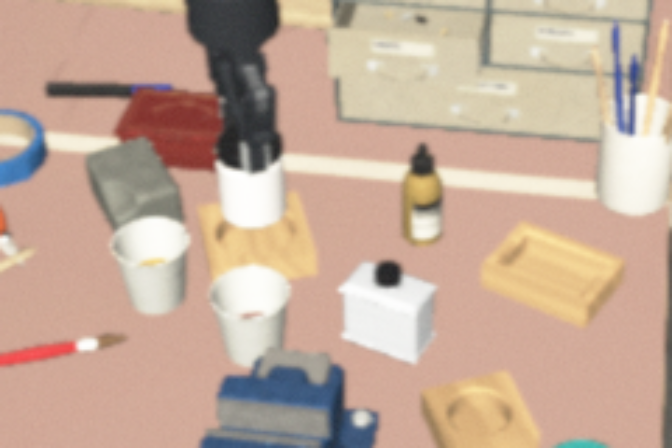

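The jar hangs upright over the large block at about (250,190) in the crop, and vision agrees with the arm to about 3 mm. I'll lower it.

```bash
python3 -m crank '0 0 -0.02 0;0 0 -0.02 0;0 0 -0.02 0;0 0 -0.01 0;0 0 0 0'
python3 -m crank '0 0 -0.003 0;0 0 -0.003 0;0 0 -0.002 0;0 0 0 0;0 0 0 0'
python3 -m crank '0 0 -0.002 0;0 0 -0.002 0;0 0 0 0;0 0 0 0;0 0 0 0'
```

```text
t: 7.28
tool_pos: [0.4277, 0.3275, 0.0391]
tool_rot: [-0.391, -3.114, 0.004]
contact_force: [-0.2, 0.2, -1.0]
opening: 0.0537
grip_force: 63.3
t: 7.7
tool_pos: [0.4295, 0.3285, 0.0378]
tool_rot: [0.391, 3.117, 0.001]
contact_force: [0.2, 0.3, -1.4]
opening: 0.0539
grip_force: 63.3
t: 8.12
tool_pos: [0.4292, 0.3283, 0.0355]
tool_rot: [0.391, 3.117, -0.0]
contact_force: [-0.3, 0.1, -1.2]
opening: 0.053
grip_force: 63.3
```

```bash
python3 -m crank '0 0 -0.002 0;0 0 -0.002 0;0 0 0 0;0 0 0 0;0 0 0 0'
python3 -m crank '0 0 -0.002 0;0 0 -0.002 0;0 0 0 0;0 0 0 0;0 0 0 0'
```

```text
t: 8.53
tool_pos: [0.4292, 0.3283, 0.0334]
tool_rot: [-0.391, -3.117, 0.0]
contact_force: [-0.5, 0.3, -1.7]
opening: 0.0531
grip_force: 63.3
t: 8.95
tool_pos: [0.4298, 0.3284, 0.0328]
tool_rot: [0.391, 3.116, -0.0]
contact_force: [-2.6, -2.5, 5.4]
opening: 0.053
grip_force: 63.9
```

```bash
python3 -m crank '0 0 0 0;0 0 0 0;0 0 0 0;0 0 0 0;0 0 0 0' 100
python3 -m crank '0 0 0.02 0;0 0 0.03 0;0 0 0.04 0;0 0 0.05 0;0 0 0.05 0'
python3 -m crank '0 0 0.05 0;0 0 0.05 0;0 0 0.05 0;0 0 0 0;0 0 0 0'
```

```text
t: 9.37
tool_pos: [0.4292, 0.3283, 0.0313]
tool_rot: [-0.391, -3.117, 0.0]
contact_force: [-0.7, -0.1, -0.4]
opening: 0.0856
grip_force: 0.0
t: 9.78
tool_pos: [0.4289, 0.3281, 0.1277]
tool_rot: [-0.391, -3.117, 0.001]
contact_force: [-0.3, 0.1, 0.2]
opening: 0.0853
grip_force: 0.0
t: 10.2
tool_pos: [0.4304, 0.329, 0.2044]
tool_rot: [0.391, 3.113, 0.005]
contact_force: [-0.8, 0.2, -0.2]
opening: 0.0852
grip_force: 0.0
```

```bash
python3 -m crank '0.0053 -0.0332 0 -0.0553;0.0053 -0.0332 0 -0.0553;0.0053 -0.0332 0 -0.0553;0.0053 -0.0332 0 -0.0553;0.0053 -0.0332 0 -0.0553'
python3 -m crank '0.0053 -0.0332 0 -0.0553;0.0053 -0.0332 0 -0.0553;0.0053 -0.0332 0 -0.0553;0.0053 -0.0332 0 -0.0553;0.0053 -0.0332 0 -0.0553'
python3 -m crank '0 0 0 0;0 0 0 0;0 0 0 0;0 0 0 0;0 0 0 0'
python3 - <<'E'
from h import *
from scipy.spatial.transform import Rotation as R
o=ctrl.get_obs();y=R.from_rotvec(o["tool_rot"]).as_matrix()[:,1];print(np.degrees(np.arctan2(y[1],y[0])))
im,d=ctrl.get_image("top");cv2.imwrite("pics/t2.png",im[120:300,140:420,::-1])
P=cloud("top",d)
m=(np.hypot(P[...,0]-.429,P[...,1]-.328)<.05)&(P[...,2]>.073)&(P[...,2]<.1)
vv,uu=np.where(m);print(m.sum(),np.median(P[m][:,2]),cv2.minEnclosingCircle((ray("top",np.c_[uu,vv],.081)*1000).astype(np.float32)))
E
```

```text
t: 10.62
tool_pos: [0.4415, 0.2442, 0.1996]
tool_rot: [-1.059, -2.955, 0.003]
contact_force: [0.3, -0.6, -0.7]
opening: 0.0853
grip_force: 0.0
t: 11.03
tool_pos: [0.4548, 0.1614, 0.1997]
tool_rot: [-1.671, -2.658, 0.003]
contact_force: [0.9, -0.1, 0.3]
opening: 0.0857
grip_force: 0.0
t: 11.45
tool_pos: [0.4555, 0.163, 0.2012]
tool_rot: [-1.664, -2.664, 0.0]
contact_force: [0.3, 0.7, -0.6]
opening: 0.0858
grip_force: 0.0
26.01823827399989
453 0.08164557124333419 ((429.9104309082031, 327.0147705078125), 28.889400482177734)
```

View pics/t2.png

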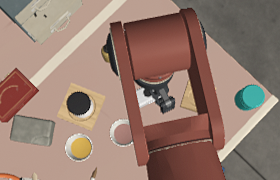

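The jar is seated: its centre is within 1.5 mm of the well's and its top is at 81 mm. The gripper is over the tin and aligned at 26°.

```bash
python3 -m crank '0 -0.001 -0.0346 0;0 0 -0.0346 0;0 0 -0.0346 0;0 0 -0.0346 0;0 0 -0.0346 0'
python3 -m crank '0 0 -0.0346 0;0 0 -0.0346 0;0 0 -0.0346 0;0 0 -0.0346 0;0 0 -0.0346 0'
python3 -m crank '0 0 0 0;0 0 0 0;0 0 0 0;0 0 0 0;0 0 0 0' 30 50
python3 -m crank '0 0 0 0;0 0 0 0;0 0 0 0;0 0 0 0;0 0 0 0'
python3 -m crank '0 0 0.02 0;0 0 0.02 0;0 0 0.02 0;0 0 0.03 0;0 0 0.03 0'
python3 -m crank '0 0 0.03 0;0 0 0.03 0;0 0 0.03 0;0 0 0.03 0;0 0 0 0'
```

```text
t: 11.92
tool_pos: [0.4557, 0.1623, 0.1143]
tool_rot: [1.665, 2.664, 0.0]
contact_force: [-0.0, 0.4, 0.5]
opening: 0.0851
grip_force: 0.0
t: 12.33
tool_pos: [0.4557, 0.1623, 0.0278]
tool_rot: [1.665, 2.664, 0.0]
contact_force: [-0.5, 0.4, -0.5]
opening: 0.0857
grip_force: 0.0
t: 12.75
tool_pos: [0.4574, 0.1623, 0.0305]
tool_rot: [1.665, 2.661, 0.004]
contact_force: [0.2, 1.0, 2.8]
opening: 0.0356
grip_force: 49.5
t: 13.17
tool_pos: [0.4575, 0.1623, 0.0305]
tool_rot: [1.665, 2.661, 0.005]
contact_force: [1.0, 0.7, 6.4]
opening: 0.0355
grip_force: 50.0
t: 13.58
tool_pos: [0.4551, 0.1616, 0.0891]
tool_rot: [-1.666, -2.662, 0.001]
contact_force: [-0.0, -0.2, -1.6]
opening: 0.0354
grip_force: 50.2
t: 14.0
tool_pos: [0.4578, 0.1622, 0.1528]
tool_rot: [1.664, 2.659, 0.007]
contact_force: [1.4, -0.4, -1.1]
opening: 0.0357
grip_force: 50.2
```

```bash
python3 -m crank '0.0312 -0.0053 0 -0.0053;0.0312 -0.0053 0 -0.0053;0.0312 -0.0053 0 -0.0053;0.0312 -0.0053 0 -0.0053;0.0312 -0.0053 0 -0.0053'
python3 -m crank '0.0312 -0.0053 0 -0.0053;0.0312 -0.0053 0 -0.0053;0.0312 -0.0053 0 -0.0053;0.0312 -0.0053 0 -0.0053;0.0312 -0.0053 0 -0.0053'
python3 -m crank '0 0 -0.02 0;0 0 -0.03 0;0 0 -0.03 0;0 0 -0.03 0;0 0 -0.02 0'
python3 -m crank '0 0 0 0;0 0 0 0;0 0 0 0;0 0 0 0;0 0 0 0'
python3 - <<'E'
from h import *
from scipy.spatial.transform import Rotation as R
o=ctrl.get_obs();y=R.from_rotvec(o["tool_rot"]).as_matrix()[:,1];print(np.degrees(np.arctan2(y[1],y[0])))
im,d=ctrl.get_image("scene");P=cloud("scene",d)
cv2.imwrite("pics/s3.png",cv2.resize(im[140:280,260:440,::-1],None,fx=4,fy=4))
E
```

```text
t: 14.42
tool_pos: [0.5338, 0.1483, 0.1476]
tool_rot: [-1.722, -2.627, 0.002]
contact_force: [0.8, 0.7, -2.8]
opening: 0.0354
grip_force: 50.3
t: 14.83
tool_pos: [0.6118, 0.135, 0.1473]
tool_rot: [-1.776, -2.59, 0.002]
contact_force: [-0.1, 0.4, -2.9]
opening: 0.0356
grip_force: 50.3
t: 15.25
tool_pos: [0.6084, 0.1354, 0.0792]
tool_rot: [-1.773, -2.588, 0.006]
contact_force: [-0.5, 0.2, -2.8]
opening: 0.0354
grip_force: 50.4
t: 15.67
tool_pos: [0.6126, 0.1355, 0.0849]
tool_rot: [1.775, 2.59, 0.002]
contact_force: [0.1, 0.0, -1.2]
opening: 0.0353
grip_force: 50.4
21.152190715091702
```

View pics/s3.png

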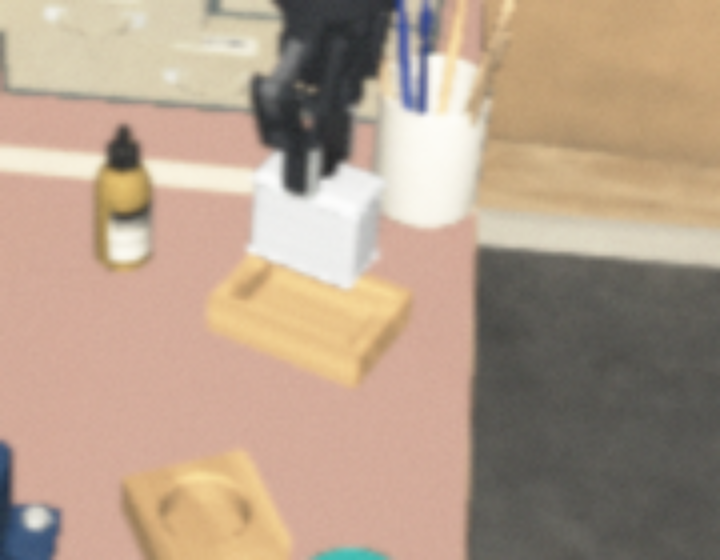

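The tin is upright over the oblong block and parallel to its well. I'll lower it.

```bash
python3 -m crank '-0.001 0.001 -0.02 0;0 0 -0.02 0;0 0 -0.02 0;0 0 -0.02 0;0 0 -0.012 0'
python3 -m crank '0 0 0 0;0 0 0 0;0 0 -0.002 0;0 0 0 0;0 0 0 0'
python3 -m crank '0 0 -0.002 0;0 0 -0.002 0;0 0 0 0;0 0 0 0;0 0 0 0'
python3 -m crank '0 0 -0.002 0;0 0 -0.002 0;0 0 0 0;0 0 0 0;0 0 0 0'
```

```text
t: 16.13
tool_pos: [0.61, 0.1359, 0.0352]
tool_rot: [-1.775, -2.589, 0.003]
contact_force: [-7.8, 1.4, 25.4]
opening: 0.0355
grip_force: 53.1
t: 16.55
tool_pos: [0.6112, 0.1358, 0.0363]
tool_rot: [-1.776, -2.591, 0.0]
contact_force: [0.2, -0.1, -3.0]
opening: 0.0354
grip_force: 50.4
t: 16.97
tool_pos: [0.6118, 0.136, 0.0355]
tool_rot: [1.776, 2.591, 0.001]
contact_force: [-2.3, 1.2, 4.1]
opening: 0.0356
grip_force: 51.5
t: 17.38
tool_pos: [0.612, 0.1361, 0.0353]
tool_rot: [1.776, 2.591, 0.001]
contact_force: [-5.6, 1.2, 13.6]
opening: 0.0351
grip_force: 52.7
```

```bash
python3 -m crank '0 0 0.001 0;0 0 0 0;0 0 0 0;0 0 0 0;0 0 0 0' 100
python3 -m crank '0 0 0.02 0;0 0 0.03 0;0 0 0.04 0;0 0 0.05 0;0 0 0.05 0'
python3 -m crank '0 0 0.05 0;0 0 0.05 0;0 0 0.05 0;0 0 0 0;0 0 0 0'
```

```text
t: 17.8
tool_pos: [0.6109, 0.1357, 0.0324]
tool_rot: [-1.776, -2.591, 0.001]
contact_force: [0.7, -0.1, 0.5]
opening: 0.0853
grip_force: 0.0
t: 18.22
tool_pos: [0.6108, 0.1358, 0.129]
tool_rot: [-1.776, -2.591, 0.001]
contact_force: [0.6, 0.7, 0.0]
opening: 0.0853
grip_force: 0.0
t: 18.63
tool_pos: [0.6126, 0.136, 0.2061]
tool_rot: [1.774, 2.588, 0.005]
contact_force: [0.6, 0.2, -0.6]
opening: 0.0852
grip_force: 0.0
```

```bash
python3 -m crank '-0.0105 0.0242 0 0;-0.0105 0.0242 0 0;-0.0105 0.0242 0 0;-0.0105 0.0242 0 0;-0.0105 0.0242 0 0'
python3 -m crank '-0.0105 0.0242 0 0;-0.0105 0.0242 0 0;-0.0105 0.0242 0 0;-0.0105 0.0242 0 0;-0.0105 0.0242 0 0'
python3 -m crank '0 0 -0.03 0;0 0 -0.03 0;0 0 0 0;0 0 0 0;0 0 0 0'
python3 - <<'E'
from h import *
im,d=ctrl.get_image("top");P=cloud("top",d)
cv2.imwrite("pics/t3.png",cv2.resize(im[120:260,200:400,::-1],None,fx=3,fy=3))
for z0,z1,zp in((.062,.074,.069),(.077,.1,.084)):
    m=(np.hypot(P[...,0]-.6115,P[...,1]-.136)<.05)&(P[...,2]>z0)&(P[...,2]<z1)
    vv,uu=np.where(m);print(m.sum(),np.median(P[m][:,2]) if m.any() else 0,cv2.minAreaRect((ray("top",np.c_[uu,vv],zp)*1000).astype(np.float32)) if m.any() else 0)
E
```

```text
t: 19.05
tool_pos: [0.5837, 0.198, 0.2019]
tool_rot: [-1.774, -2.591, 0.002]
contact_force: [-0.2, 0.8, -0.8]
opening: 0.0854
grip_force: 0.0
t: 19.47
tool_pos: [0.5582, 0.2581, 0.2031]
tool_rot: [1.776, 2.591, 0.0]
contact_force: [0.2, -0.3, -0.7]
opening: 0.0853
grip_force: 0.0
t: 19.88
tool_pos: [0.5589, 0.2565, 0.1729]
tool_rot: [-1.777, -2.591, 0.0]
contact_force: [0.2, 0.1, 0.2]
opening: 0.0853
grip_force: 0.0
220 0.06897380587920873 ((613.0471801757812, 126.4482650756836), (39.176002502441406, 47.42059326171875), 21.19896125793457)
75 0.08416198564692205 ((609.9700927734375, 136.06820678710938), (21.831254959106445, 22.495250701904297), 89.5566177368164)
```

View pics/t3.png

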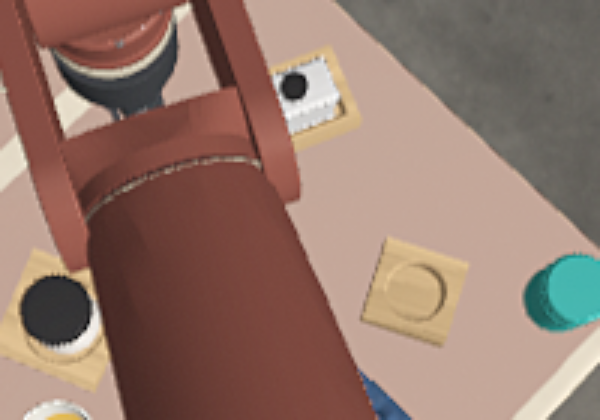

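The tin is seated in its well: its top is at 69 mm and its cap is at (610,136). I'll lower onto the bottle.

```bash
python3 -m crank '0 0.001 -0.0276 0;0 0 -0.0276 0;0 0 -0.0276 0;0 0 -0.0276 0;0 0 -0.0276 0'
python3 -m crank '0 0 -0.0276 0;0 0 -0.0276 0;0 0 -0.0276 0;0 0 -0.0276 0;0 0 -0.0276 0'
python3 -m crank '0 0 0 0;0 0 0 0;0 0 0 0;0 0 0 0;0 0 0 0' 30 40
python3 -m crank '0 0 0 0;0 0 0 0;0 0 0 0;0 0 0 0;0 0 0 0'
python3 -m crank '0 0 0.02 0;0 0 0.02 0;0 0 0.02 0;0 0 0.02 0;0 0 0.02 0'
```

```text
t: 20.35
tool_pos: [0.558, 0.257, 0.1015]
tool_rot: [-1.776, -2.59, 0.002]
contact_force: [0.0, 0.1, 0.4]
opening: 0.0858
grip_force: 0.0
t: 20.77
tool_pos: [0.5587, 0.2573, 0.0336]
tool_rot: [-1.776, -2.591, -0.0]
contact_force: [0.1, -0.2, 0.2]
opening: 0.0855
grip_force: 0.0
t: 21.18
tool_pos: [0.56, 0.2578, 0.0367]
tool_rot: [1.775, 2.59, 0.004]
contact_force: [0.8, -0.0, 0.2]
opening: 0.0341
grip_force: 39.6
t: 21.6
tool_pos: [0.56, 0.2578, 0.0366]
tool_rot: [1.775, 2.59, 0.004]
contact_force: [0.0, -0.4, 5.7]
opening: 0.0336
grip_force: 39.9
t: 22.02
tool_pos: [0.5588, 0.2574, 0.0862]
tool_rot: [1.776, 2.591, 0.0]
contact_force: [0.1, -0.2, -0.2]
opening: 0.0338
grip_force: 39.7
```

```bash
python3 -m crank '0 0 0.02 0;0 0 0.02 0;0 0 0.02 0;0 0 0.02 0;0 0 0.02 0'
python3 -m crank '-0.0145 -0.0297 0 0;-0.0145 -0.0297 0 0;-0.0145 -0.0297 0 0;-0.0145 -0.0297 0 0;-0.0145 -0.0297 0 0'
python3 -m crank '-0.0145 -0.0297 0 0;-0.0145 -0.0297 0 0;-0.0145 -0.0297 0 0;-0.0145 -0.0297 0 0;-0.0145 -0.0297 0 0'
python3 -m crank '-0.0145 -0.0297 0 0;-0.0145 -0.0297 0 0;-0.0145 -0.0297 0 0;-0.0145 -0.0297 0 0;-0.0145 -0.0297 0 0'
python3 -m crank '0 0 -0.015 0;0 0 -0.02 0;0 0 -0.02 0;0 0 -0.02 0;0 0 -0.015 0'
python3 -m crank '0 0 0 0;0 0 0 0;0 0 0 0;0 0 0 0;0 0 0 0'
python3 - <<'E'
from h import *
im,d=ctrl.get_image("scene")
cv2.imwrite("pics/s4.png",cv2.resize(im[180:330,240:420,::-1],None,fx=4,fy=4))
E
```

```text
t: 22.43
tool_pos: [0.5587, 0.2573, 0.1361]
tool_rot: [1.776, 2.591, 0.0]
contact_force: [-1.1, -0.1, -0.8]
opening: 0.0339
grip_force: 39.7
t: 22.85
tool_pos: [0.5221, 0.1825, 0.1355]
tool_rot: [1.776, 2.591, -0.0]
contact_force: [0.2, -0.2, -0.3]
opening: 0.0334
grip_force: 39.8
t: 23.27
tool_pos: [0.4858, 0.1082, 0.1355]
tool_rot: [1.776, 2.591, 0.0]
contact_force: [-0.1, -0.4, -1.1]
opening: 0.0337
grip_force: 39.8
t: 23.68
tool_pos: [0.4496, 0.0339, 0.1355]
tool_rot: [1.776, 2.591, 0.0]
contact_force: [0.3, -0.2, 0.2]
opening: 0.0341
grip_force: 39.8
t: 24.1
tool_pos: [0.4492, 0.0352, 0.0879]
tool_rot: [-1.774, -2.59, 0.002]
contact_force: [-0.4, -0.5, -1.1]
opening: 0.0338
grip_force: 39.9
t: 24.52
tool_pos: [0.4505, 0.0346, 0.0907]
tool_rot: [1.775, 2.591, 0.001]
contact_force: [0.2, -0.6, -0.3]
opening: 0.0337
grip_force: 39.9
```

View pics/s4.png

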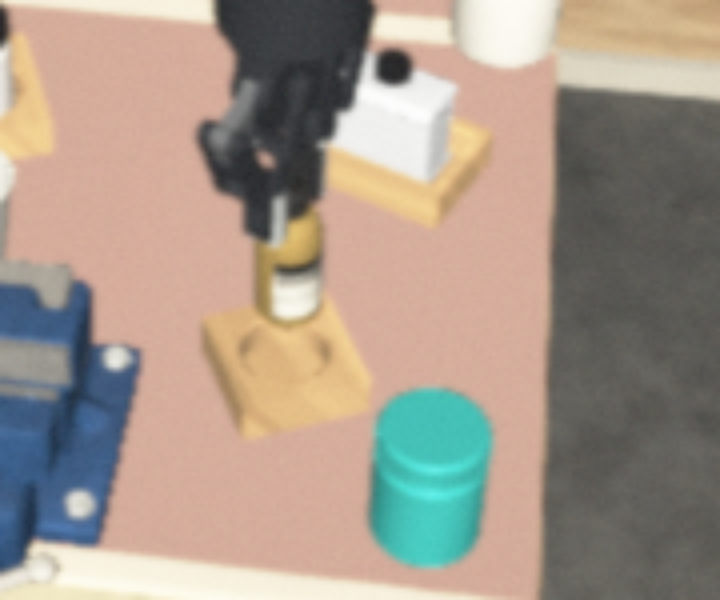

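The bottle is upright at about (290,265) in the crop, above the small well at (285,350). I'll lower it.

```bash
python3 -m crank '0 0 -0.02 0;0 0 -0.02 0;0 0 -0.02 0;0 0 -0.02 0;0 0 -0.01 0'
python3 -m crank '0 0 0 0;0 0 0 0;0 0 -0.002 0;0 0 -0.002 0;0 0 0 0'
python3 -m crank '0 0 -0.002 0;0 0 -0.002 0;0 0 0 0;0 0 0 0;0 0 0 0'
python3 -m crank '0 0 -0.002 0;0 0 -0.002 0;0 0 0 0;0 0 0 0;0 0 0 0'
```

```text
t: 24.98
tool_pos: [0.4484, 0.0347, 0.0424]
tool_rot: [-1.774, -2.589, 0.003]
contact_force: [-0.8, 0.2, 0.0]
opening: 0.0336
grip_force: 39.9
t: 25.4
tool_pos: [0.4504, 0.0346, 0.0434]
tool_rot: [1.776, 2.591, 0.001]
contact_force: [-0.9, -0.6, -0.7]
opening: 0.0333
grip_force: 39.9
t: 25.82
tool_pos: [0.4505, 0.0345, 0.0416]
tool_rot: [1.776, 2.591, 0.001]
contact_force: [-0.1, -0.3, 3.6]
opening: 0.0337
grip_force: 40.2
t: 26.23
tool_pos: [0.4513, 0.0342, 0.0413]
tool_rot: [1.775, 2.59, 0.0]
contact_force: [-3.5, -1.0, 12.3]
opening: 0.0336
grip_force: 41.0
```

Contact is at the expected floor height, so I'll release, retreat away from the work and check.

```bash
python3 -m crank '0 0 0.001 0;0 0 0 0;0 0 0 0;0 0 0 0;0 0 0 0' 100
python3 -m crank '0 0 0.02 0;0 0 0.03 0;0 0 0.04 0;0 0 0.05 0;0 0 0.05 0'
python3 -m crank '0 0 0.06 0;0 0 0.06 0;0 0 0.06 0;0 0 0 0;0 0 0 0'
python3 -m crank '-0.01 0.07 0 0;-0.01 0.07 0 0;-0.01 0.07 0 0;-0.01 0.07 0 0;-0.01 0.07 0 0'
python3 -m crank '-0.01 0.07 0 0;-0.01 0.07 0 0;-0.02 0.07 0 0;-0.02 0.07 0 0;-0.02 0.07 0 0'
python3 -m crank '-0.05 0.06 0 0;-0.05 0.06 0 0;-0.05 0.06 0 0;-0.05 0.06 0 0;-0.05 0.06 0 0'
python3 -m crank '-0.04 0.06 0 0;-0.04 0.06 0 0;-0.04 0.06 0 0;0 0 0 0;0 0 0 0'
python3 - <<'E'
from h import *
im,d=ctrl.get_image("top");P=cloud("top",d)
cv2.imwrite("pics/t4.png",cv2.resize(im[120:300,140:420,::-1],None,fx=2.5,fy=2.5))
for n,x,y,z0,z1,zp in(("bottle",.450,.035,.095,.12,.106),("jar",.429,.328,.073,.09,.081),("tin",.6115,.136,.062,.074,.069),("cupA",.3267,.3275,.05,.07,.062),("cupB",.361,.222,.05,.07,.062),("clay",.3695,.4445,.04,.056,.049)):
    m=(np.hypot(P[...,0]-x,P[...,1]-y)<.055)&(P[...,2]>z0)&(P[...,2]<z1)
    vv,uu=np.where(m)
    if m.any():r=cv2.minAreaRect((ray("top",np.c_[uu,vv],zp)*1000).astype(np.float32));print(n,m.sum(),round(float(np.median(P[m][:,2])),4),np.round(r[0],1),np.round(r[1],1),round(r[2],1))
E
```

```text
t: 26.65
tool_pos: [0.4495, 0.0346, 0.0389]
tool_rot: [-1.776, -2.591, 0.001]
contact_force: [0.1, 0.1, -0.3]
opening: 0.0853
grip_force: 0.0
t: 27.07
tool_pos: [0.4495, 0.0346, 0.1357]
tool_rot: [-1.776, -2.591, 0.001]
contact_force: [0.9, 0.4, -0.8]
opening: 0.0855
grip_force: 0.0
t: 27.48
tool_pos: [0.4513, 0.0345, 0.2277]
tool_rot: [1.773, 2.587, 0.004]
contact_force: [0.0, 0.0, 0.7]
opening: 0.0855
grip_force: 0.0
t: 27.9
tool_pos: [0.4235, 0.2108, 0.2228]
tool_rot: [-1.776, -2.59, 0.003]
contact_force: [2.1, -0.2, -0.4]
opening: 0.0853
grip_force: 0.0
t: 28.32
tool_pos: [0.3833, 0.3856, 0.2226]
tool_rot: [-1.775, -2.591, 0.005]
contact_force: [0.7, 0.1, 0.3]
opening: 0.0855
grip_force: 0.0
t: 28.73
tool_pos: [0.2579, 0.535, 0.2226]
tool_rot: [1.776, 2.591, -0.005]
contact_force: [0.9, 0.3, 1.1]
opening: 0.0854
grip_force: 0.0
t: 29.15
tool_pos: [0.1982, 0.6247, 0.222]
tool_rot: [1.772, 2.593, -0.006]
contact_force: [0.1, -0.4, -0.2]
opening: 0.0853
grip_force: 0.0
bottle 26 0.1011 [451.6  37.8] [11.6 11.9] 88.3
jar 451 0.0817 [429.4 326.8] [56.7 54.7] 89.5
tin 356 0.0688 [609.2 136.4] [39.3 68.7] 21.0
cupA 140 0.0613 [326.6 327.2] [64.1 62.9] 45.0
cupB 134 0.0613 [361.  221.4] [62.1 64.3] 89.9
clay 938 0.0487 [369.2 444.6] [95.8 63.2] 80.5
```

View pics/t4.png

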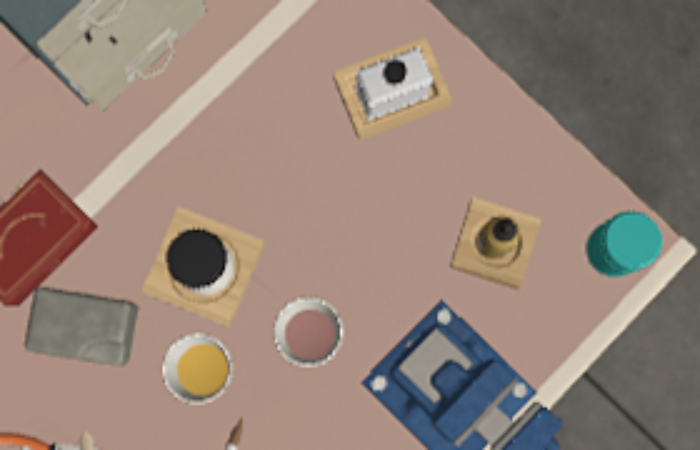

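All three containers stand in their own wells, and the cups and clay haven't moved. I'll check the bottle's height and tilt before handing in.

```bash
python3 - <<'E'
from h import *
def st(P,x,y,n):
    m=(np.hypot(P[...,0]-x,P[...,1]-y)<.035)&(P[...,2]>.035)&(P[...,2]<.13);q=P[m]
    print(n,len(q),"top z",np.round(np.sort(q[:,2])[-8:],4))
    for lo,hi in((.04,.055),(.055,.07),(.09,.12)):
        s=q[(q[:,2]>lo)&(q[:,2]<hi)];print("  ",lo,len(s),np.round((s[:,:2].min(0)+s[:,:2].max(0))/2,4),np.round(s[:,:2].mean(0),4))
for n in("top","scene"):
    a=np.load(n+"0.npz");st(cloud(n,a["d"]),.5585,.257,n+" before")
    im,d=ctrl.get_image(n);st(cloud(n,d),.45,.035,n+" after")
cv2.imwrite("pics/s5.png",cv2.resize(im[180:330,190:420,::-1],None,fx=3.4,fy=3.4))
E
```

```text
top before 196 top z [0.1011 0.1014 0.1021 0.1025 0.1027 0.1028 0.1038 0.1047]
   0.04 20 [0.5507 0.2579] [0.5487 0.2552]
   0.055 82 [0.5604 0.2573] [0.555  0.2558]
   0.09 24 [0.5608 0.2589] [0.5601 0.2577]
top after 203 top z [0.106  0.1062 0.1067 0.1072 0.1074 0.1083 0.1083 0.1114]
   0.04 17 [0.449  0.0409] [0.4446 0.0462]
   0.055 40 [0.4516 0.0357] [0.4459 0.0412]
   0.09 59 [0.4524 0.0343] [0.4523 0.0354]
scene before 286 top z [0.0974 0.0981 0.0982 0.0985 0.1002 0.1007 0.1011 0.1016]
   0.04 71 [0.5604 0.2493] [0.5559 0.2447]
   0.055 101 [0.5625 0.2524] [0.5573 0.2472]
   0.09 20 [0.563  0.2544] [0.5619 0.2533]
scene after 402 top z [0.1042 0.1044 0.1044 0.1046 0.1051 0.1053 0.1057 0.1066]
   0.04 84 [0.449  0.0286] [0.4453 0.0223]
   0.055 100 [0.4521 0.029 ] [0.4463 0.0227]
   0.09 62 [0.4527 0.0307] [0.4524 0.0297]
```

View pics/s5.png

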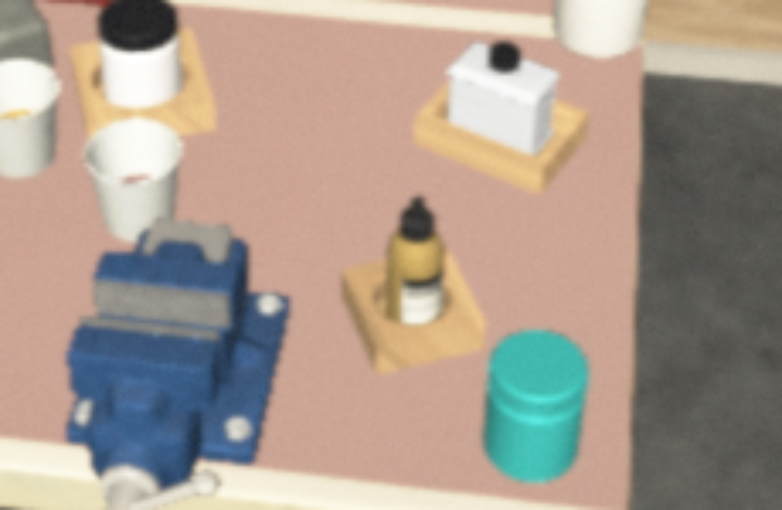

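The bottle is about 5 mm higher than it stood on the bench, which matches the well floor, and it is upright and near the well's centre.

```bash
python3 -c "
from station import ctrl
print(ctrl.finish_job())"
```

```text
the job is handed in; nothing more can be done
None
```

The bottle, jar and tin each stand upright on the floor of their own well, within about 3 mm of centre by camera; the cups and clay block have not moved, and the job is handed in (no verdict was returned).

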